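# Find the stem hole of a disc vase and hold it hole-up

### The job

The round disc vase stands on its rim in the wooden cradle with its only stem hole turned away from the top, often hidden underneath. Turn the vase over until you have found the blind hole, then finish holding the vase still in the gripper with the hole pointing straight up, lifted clear of the cradle with its middle about 20 cm above the bench, ready for a stem to be put in. Do not put it down or let go at the end, and leave the pot, the tape roll and the snips where they are.

Things in the scene. Friction and masses are not known exactly. Their poses are not given: they have to be found in the camera images.
- vase: White ceramic bud vase, a thick disc: 68 mm diameter, 40 mm thick, about 0.2 kg, flat parallel faces. Origin at the disc's centre; z = the disc axis (level, square to the flat faces); x points from the centre out through its only hole. Starts on its rim in the cradle, the hole anywhere from straight down to 10 degrees above level, either side. Grip it across the flat faces near the centre.
- vase_mouth (a point): Centre of the mouth of the vase's only hole, on a small flat in the rim, 30 mm from the disc's centre and midway between the flat faces. The hole is round and blind, 18 mm wide, 34 mm deep. Same axes as the vase: x points out of the hole.
- cradle_seat (a point): Where the vase's centre sits in the cradle: 56 mm above the bench. The vase can be rolled about its axis (by tilting the gripper that holds it), set back here and let go: it stays as rolled, and can be gripped again at another tilt.
- cradle: Dark wooden V cradle fixed to the bench: base 120 x 58 x 12 mm; on it two rails, 34 mm wide along the disc axis (narrower than the vase, so fingers pass beside them), sloping 45 degrees down to the middle, tops 39 mm above the bench. Origin on the bench under its middle; y points up, z is level along the vase's axis, x level along the long side of the base.
- pot: Bystander: terracotta pot, 80 mm wide, 75 mm high, origin at the centre of its underside.
- tape: Bystander: green roll of tape lying flat, 90 mm wide, 25 mm high, origin at the centre of its underside.
- snips: Bystander: flower snips lying flat, about 160 mm long, 14 mm high, black handles towards its -x, origin at the pivot on the bench.
Mind the look-alikes: they are no part of the job. There is more than one size of the cradle; the one meant has the size given above.

How it is judged:
By the outcome, as a careful person would: the job done as asked, in the order asked, and still so for the second after the job is handed in, while the arm keeps its last pose, push and grip.
It also fails if it takes over 51 s, if anything falls off the work surface, if the arm or the gripper's body presses on something with over 40 N, if the wrist force passes 120 N, or if a joint passes its speed limit or range.

### The arm

A 6-joint arm with a two-finger parallel gripper is mounted at the origin on the work surface. World frame = base frame: x ahead of the robot, y to its left, z up, the work surface at z = 0. Lengths are in mm, angles in rad, forces in N, time in s.
With the tool pointing down it reaches from about 300 to 775 mm from the base axis. Payload 14.6 kg.
Tool frame: the origin (TCP) lies midway between the tips of the shut fingers; the grasp point (between the pads) lies 19 mm behind it; z points along the fingers, y is the line along which they close (so a half turn about z gives the same grasp; the last joint's range is limited). The gripper opens to 94 mm and grips with 3 to 60 N. Pads are 16 mm wide; open, the fingers measure 119 mm over their backs; the gripper's body (75 mm by 177 mm) begins 78 mm behind the grasp point.
Start: joints at [-1.267, 0.3, 1.521, -0, 1.321, -0.067], TCP at [199.291, -512.613, 174.546] pointing down, gripper open.
Joint ranges: [-3.03, 3.03], [-0.79, 2.21], [0.23, 2.52], [-1.04, 4.18], [0, 3.07], [-2.55, 2.55]. Speed limits (rad/s): [2.22, 2.22, 2.57, 3.14, 3.14, 3.14].

### API

Orientations are given as [roll, pitch, yaw] about the fixed x, y, z axes, in that order (R = Rz(yaw) Ry(pitch) Rx(roll)).
In Python, from cell import manip, camera gives the robot as it stands.
- The arm moves only by the tool move_arm, never from a script. Its arguments are lists of equal length, an entry for each row: "dp": the shift along the world's x, y, z in mm, a list of three; "rotation": the turn, a rotation vector about the world's x, y, z in rad, a list of three; "hand": the opening, from 0 (shut) to 1 (fully open). A call has 1 to 10 rows; each row shifts and turns the commanded pose from where the row before left it; what a row does not reach is not made up. A row lasts 1/8 s, in which the tool goes at most 62.5 mm and 10.7 degrees, less where a joint would pass 70% of its speed; a pose out of reach is approached as far as the arm can. A call with a gripper value outside its range is refused whole. The fingers move at their own pace and stop on an object; "newtons" is the grip in N (left out, the last holds). Time passes only in rows, so rows that do not move let the fingers close. It gives the time, the measured TCP pose, the force, the opening and the grip force at its end, in the units of the state.
- manip.read_state(): the state, without advancing time (a new reading comes with each control period).
- camera(name): name is "side" or "top"; returns a dict with "image" (420x560x3 uint8, red, green, blue), "fx", "fy", "cx", "cy" (pixels), "R" (3x3) and "t" (3): a world point X has camera coordinates R X + t. Camera axes: x right, y down, z forward; pixel columns grow to the right and rows downward; lengths in mm; the calibration is good to about 2 mm. A picture is of the moment at which its call begins. There is no depth.
- manip.sign_off(): hands the job in; it is judged then, once.
The state is a dict: "clock": time; "joints": joint angles; "qd": joint speeds; "effort": joint torques, N m; "eef_pos": TCP position; "eef_rot": TCP orientation; "wrist_force": force on the tool from outside, world axes, zero at the start; "moment": the same for the moment, N m; "finger_gap": finger opening in mm; "finger_force": force on a finger pad.
Only numpy, scipy, OpenCV 4.12 (cv2) and the standard library are available. Lean on these libraries where they do the work, as an engineer would, in place of code of your own. Each camera call takes 0.05 s, during which the arm holds its last target. There are 200 camera calls.

## Working session

There is one attempt and no reset: what is moved stays moved. The work goes in short steps, Python scripts to look and compute and a tool call to move; the robot and the scene stay as the last step left them, time stands still between calls to the robot, and variables do not carry over. Pictures are saved under pics/ and viewed, at most 10 in all, crops included, and the job is handed in when it is done.

Besides the shell and the picture viewer there is one more tool, called after "Emit:" as name(argument=value, ...) on one line, values as JSON. move_arm: Moves the arm, as the interface text tells. Its arguments: {"type":"object","properties":{"dp":{"type":"array","items":{"type":"array","items":{"type":"number"}}},"rotation":{"type":"array","items":{"type":"array","items":{"type":"number"}}},"hand":{"type":"array","items":{"type":"number"}},"newtons":{"type":"number"}},"required":["dp","rotation","hand"]}

```bash
mkdir -p pics; cat > h.py <<'E'
import numpy as np, cv2
from cell import manip, camera
def snap(n,f):
    c=camera(n); cv2.imwrite('pics/'+f,c['image'][:,:,::-1]); np.savez('pics/'+f+'.npz',**{k:np.array(c[k]) for k in c}); return c
def ray(c,u,v):
    R=np.array(c['R']);t=np.array(c['t']); o=-R.T@t
    d=R.T@np.array([(u-c['cx'])/c['fx'],(v-c['cy'])/c['fy'],1]); return o,d
def atz(c,u,v,z):
    o,d=ray(c,u,v); return o+d*(z-o[2])/d[2]
def proj(c,X):
    p=np.array(c['R'])@np.array(X)+np.array(c['t']); return c['fx']*p[0]/p[2]+c['cx'],c['fy']*p[1]/p[2]+c['cy']
def load(f): return dict(np.load('pics/'+f+'.npz'))
E
python3 - <<'E'
from h import *
for n in('top','side'):
    c=snap(n,n+'1.png'); print(n,c['fx'],-np.array(c['R']).T@c['t'],np.round(c['R'],3).tolist())
print(manip.read_state())
E
```

```text
top 414.3970433617339 [ 425.46107423   10.44319512 1077.45695585] [[0.022, -1.0, 0.006], [-0.992, -0.023, -0.125], [0.125, -0.003, -0.992]]
side 472.8228628665488 [141.68772035 664.18406875 794.19726392] [[-0.851, -0.524, 0.005], [-0.358, 0.573, -0.737], [0.384, -0.629, -0.676]]
{'clock': 0.1, 'joints': array([-1.26658479e+00,  3.00427316e-01,  1.52155433e+00, -1.04671164e-05,
        1.32072072e+00, -6.65812895e-02]), 'qd': array([ 0.00217846, -0.00360957, -0.00226679, -0.00010379,  0.0006872 ,
       -0.00031469]), 'effort': array([ 5.93838849e-04, -5.32650197e+01, -3.53283226e+01,  7.10016349e-02,
        2.35162867e-02, -4.56341559e-05]), 'eef_pos': array([ 199.21154703, -512.34217185,  174.02168922]), 'eef_rot': array([-3.14048473e+00, -6.37149932e-05,  3.70795391e-01]), 'wrist_force': array([-0.47028805,  0.36834601, -0.45103735]), 'moment': array([-0.0122416 , -0.02681062,  0.01921801]), 'finger_force': 0.0, 'finger_gap': 94.25757705740537}
```

View pics/top1.png

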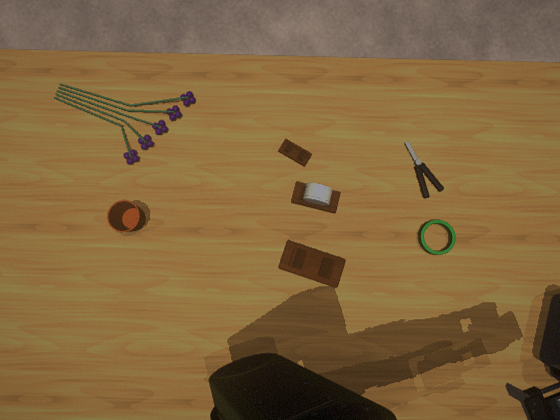

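View pics/side1.png

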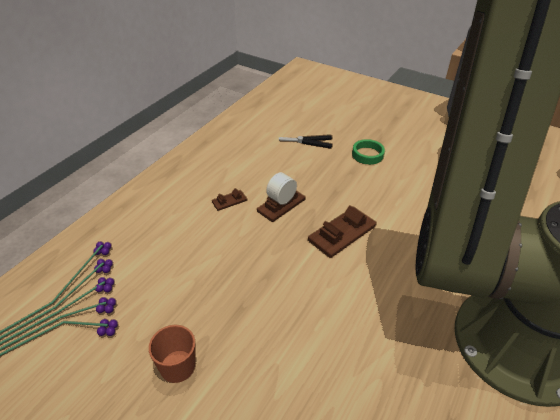

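The vase (top about 318,193; side about 281,189) sits in the middle-sized cradle (top about 316,197). The bigger and smaller cradles are empty look-alikes. I'll zoom in for its pose and any sign of the hole.

```bash
python3 - <<'E'
from h import *
a=cv2.imread('pics/top1.png')[170:225,280:355]; b=cv2.imread('pics/side1.png')[165:225,245:320]
a=cv2.resize(a,(525,385),interpolation=2)[:, :400] if 0 else cv2.resize(a,(398,292),interpolation=2); b=cv2.resize(b,(398,318),interpolation=2)
im=np.zeros((600,800,3),np.uint8); 
im[:292,:398]=a; im[:318,402:800]=b
cv2.imwrite('pics/z1.png',im[:320])
# auto: cradle colour mask & vase mask in top
c=load('top1.png'); I=c['image']
hsv=cv2.cvtColor(I,cv2.COLOR_RGB2HSV)
w=((hsv[...,1]<50)&(hsv[...,2]>110)).astype(np.uint8); w[:150]=0;w[240:]=0;w[:,:270]=0;w[:,370:]=0
d=((hsv[...,2]<115)|(w>0)).astype(np.uint8); m=np.zeros_like(d); m[172:222,284:350]=d[172:222,284:350]
for nm,k in(('vase',w),('cr',m)):
    n,l,s,_=cv2.connectedComponentsWithStats(k); i=1+s[1:,4].argmax()
    cn=cv2.findContours((l==i).astype(np.uint8),0,1)[0][0]
    bx=cv2.boxPoints(cv2.minAreaRect(cn)); print(nm,s[i],bx.tolist())
    for z in (0,12,90): print(z,[np.round(atz(c,*p,z),1)[:2].tolist() for p in bx])
E
```

```text
vase [304 183  28  21 370] [[303.76470947265625, 196.94117736816406], [307.82354736328125, 180.7058868408203], [332.29412841796875, 186.8235321044922], [328.23529052734375, 203.05882263183594]]
0 [[591.4, -60.6], [635.0, -70.7], [620.1, -135.5], [576.6, -125.1]]
12 [[589.5, -59.8], [632.7, -69.8], [618.0, -133.9], [574.9, -123.6]]
90 [[577.5, -54.6], [617.5, -63.9], [603.9, -123.3], [564.0, -113.8]]
cr [ 291  181   50   33 1078] [[289.9411926269531, 202.23529052734375], [296.0588684082031, 177.76470947265625], [341.2353210449219, 189.058837890625], [335.1176452636719, 213.5294189453125]]
0 [[576.5, -24.5], [642.2, -39.4], [614.7, -159.1], [549.4, -143.3]]
12 [[574.8, -24.1], [639.8, -38.9], [612.6, -157.2], [548.0, -141.6]]
90 [[563.9, -21.6], [624.1, -35.3], [598.9, -145.0], [539.0, -130.5]]
```

View pics/z1.png

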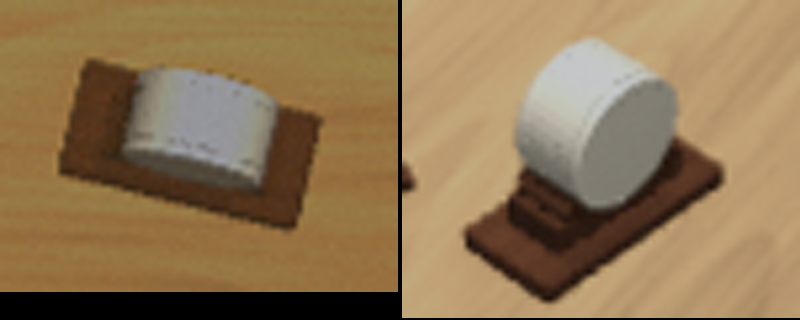

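The vase's axis is along about (0.975, -0.225), centre about (591, -90). No hole shows on the top or the +y rim, so it's underneath or on the -y side. I'll go above the vase first.

Emit:
move_arm(dp=[[39,42,0],[39,42,0],[39,42,0],[39,42,0],[39,42,0],[39,42,0],[39,42,0],[39,42,0],[39,42,0],[40,44,-10]], rotation=[[0,0,0.0975],[0,0,0.0975],[0,0,0.0975],[0,0,0.0975],[0,0,0.0975],[0,0,0.0975],[0,0,0.0975],[0,0,0.0975],[0,0,0.0975],[0,0,0.0975]], hand=[1,1,1,1,1,1,1,1,1,1], newtons=25)

```text
clock: 1.35
eef_pos: [591.6, -89.1, 164.9]
eef_rot: [3.141, 0.0, 1.349]
wrist_force: [-0.2, -0.2, 1.0]
finger_gap: 94.0
finger_force: 0.0
```

Emit:
move_arm(dp=[[0,-1,-50],[0,0,-50],[0,0,-28],[0,0,0],[0,0,0],[0,0,0],[0,0,0],[0,0,0],[0,0,0],[0,0,0]], rotation=[[0,0,0],[0,0,0],[0,0,0],[0,0,0],[0,0,0],[0,0,0],[0,0,0],[0,0,0],[0,0,0],[0,0,0]], hand=[1,1,1,1,0,0,0,0,0,0], newtons=25)

```text
clock: 2.6
eef_pos: [590.3, -91.6, 36.6]
eef_rot: [-3.142, 0.0, 1.346]
wrist_force: [-0.3, -0.7, 1.7]
finger_gap: 39.7
finger_force: 25.0
```

Emit:
move_arm(dp=[[0,0,60],[0,0,60],[0,0,60],[0,0,10],[0,0,5],[0,0,5],[0,0,0],[0,0,0],[0,0,0],[0,0,0]], rotation=[[0,0,0],[0,0,0],[0.17,-0.039,0],[0.17,-0.039,0],[0.17,-0.039,0],[0.17,-0.039,0],[0.17,-0.039,0],[0.17,-0.039,0],[0.17,-0.039,0],[0.17,-0.039,0]], hand=[0,0,0,0,0,0,0,0,0,0])

```text
clock: 3.85
eef_pos: [590.2, -92.4, 236.4]
eef_rot: [3.136, -1.4, 1.349]
wrist_force: [0.9, 0.7, -2.0]
finger_gap: 39.7
finger_force: 25.0
```

```bash
cat > look.py <<'E'
import sys
from h import *
from scipy.spatial.transform import Rotation as Ro
s=manip.read_state(); R=Ro.from_euler('xyz',s['eef_rot']); g=s['eef_pos']-19*R.as_matrix()[:,2]
k=sys.argv[1]; out=[]
for n in('side','top'):
    c=snap(n,f'{n}{k}.png'); u,v=proj(c,g); x=int(np.clip(u,45,514));y=int(np.clip(v,45,374))
    print(n,x,y); out.append(cv2.resize(c['image'][y-45:y+45,x-45:x+45,::-1],(400,400),interpolation=2))
cv2.imwrite(f'pics/l{k}.png',np.hstack(out))
print('grasp',g.round(1),'approach',R.as_matrix()[:,2].round(3),'toolY',R.as_matrix()[:,1].round(3),s['joints'].round(2),s['finger_gap'],s['finger_force'],s['clock'])
E
python3 look.py 2
```

```text
side 288 118
top 336 182
grasp [ 586.  -110.6  239.6] approach [ 0.222  0.96  -0.17 ] toolY [ 0.974 -0.225  0.001] [-0.69  0.71  1.37  1.18  1.87 -0.61] 39.65460875799155 24.992796778678894 3.85
```

View pics/l2.png

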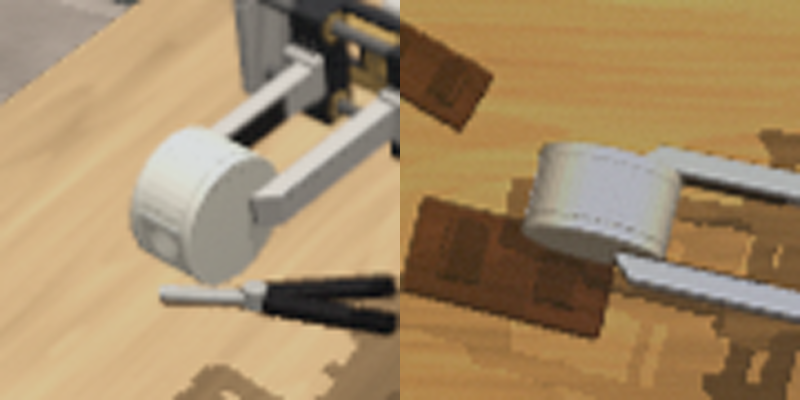

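The side view shows a faint round mark on the rim (crop about 162,242), below level on the +y side. I'll check it by unwrapping the rim.

```bash
cat > unwrap.py <<'E'
import sys
from h import *
def unwrap(c,g,n,t0,t1,r):
    n=np.array(n)/np.linalg.norm(n); up=np.array([0,0,1.])-n[2]*n; up/=np.linalg.norm(up); u=np.cross(up,n)
    th=np.radians(np.linspace(t0,t1,400)); w=np.linspace(-22,22,150)
    T,W=np.meshgrid(th,w)
    P=g+r*(np.cos(T)[...,None]*up+np.sin(T)[...,None]*u)+W[...,None]*n
    Q=P@np.array(c['R']).T+np.array(c['t'])
    return cv2.remap(c['image'],(c['fx']*Q[...,0]/Q[...,2]+c['cx']).astype(np.float32),(c['fy']*Q[...,1]/Q[...,2]+c['cy']).astype(np.float32),cv2.INTER_CUBIC),u
E
python3 - <<'E'
from unwrap import *
c=load('side2.png'); 
I,u=unwrap(c,np.array([586,-110.6,239.6]),[.974,-.225,0],20,140,31); print(u)
G=cv2.cvtColor(I,cv2.COLOR_RGB2GRAY).astype(float); print(G[75,::20].round(), G[40,::20].round())
G=np.clip((G-G[30:120].min(1).mean())*255/(230-G[30:120].min(1).mean()),0,255).astype(np.uint8)
G=cv2.createCLAHE(4,(4,4)).apply(G)
G=cv2.resize(G,(800,300)); 
for k in range(0,800,67): cv2.line(G,(k,290),(k,300),255)
cv2.imwrite('pics/u2.png',G)
E
```

```text
[ 0.22507868  0.97434059 -0.        ]
[220. 219. 219. 219. 216. 215. 203. 196. 186. 173. 173. 146. 135. 150.
 153. 156. 154. 150. 136. 127.] [218. 218. 216. 216. 213. 212. 202. 192. 183. 170. 175. 138. 120. 132.
 131. 116. 117. 117. 117. 121.]
```

View pics/u2.png

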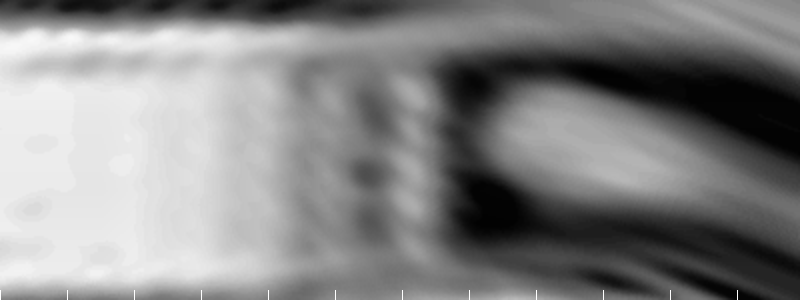

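The rim shows the mouth: a pale ellipse on a darker flat at about 105° from up, towards +y. So the hole started almost straight down. I'll set the vase back rolled by 55°, then regrip it from the other tilt.

Emit:
move_arm(dp=[[1,5,-20],[1,5,-40],[1,5,-50],[0.6,1,-50],[0,0,-20],[0,0,-6],[0,0,0]], rotation=[[-0.142,0.032,0],[-0.142,0.032,0],[-0.142,0.032,0],[0,0,0],[0,0,0],[0,0,0],[0,0,0]], hand=[0,0,0,0,0,0,0])

```text
clock: 4.82
eef_pos: [594.4, -76.2, 51.6]
eef_rot: [3.135, -0.958, 1.351]
wrist_force: [0.9, 0.7, -1.9]
finger_gap: 40.1
finger_force: 25.0
```

Emit:
move_arm(dp=[[0,0,-3],[0,0,-2],[0,0,0]], rotation=[[0,0,0],[0,0,0],[0,0,0]], hand=[0,0,0])

```text
clock: 5.2
eef_pos: [593.9, -75.7, 45.7]
eef_rot: [3.138, -0.959, 1.349]
wrist_force: [0.1, 0.3, -1.9]
finger_gap: 40.0
finger_force: 25.0
```

Emit:
move_arm(dp=[[0,0,-1.5],[0,0,0],[0,0,0],[0,0,0],[0,0,0],[0,0,0],[-9,-40,28.7],[-9,-40,28.7]], rotation=[[0,0,0],[0,0,0],[0,0,0],[0,0,0],[0,0,0],[0,0,0],[0,0,0],[0,0,0]], hand=[0,0,1,1,1,1,1,1])

```text
clock: 6.2
eef_pos: [575.5, -156.3, 102.2]
eef_rot: [3.139, -0.959, 1.349]
wrist_force: [-0.6, -0.6, 1.0]
finger_gap: 92.9
finger_force: 0.0
```

Emit:
move_arm(dp=[[2.8,12,10],[2.8,12,8],[2.8,12,6],[2.8,12,4],[2.8,12,2],[2.8,12,0],[2.7,12,-2],[2.7,12,-4],[2.7,12,-6],[2.7,12,-8]], rotation=[[-0.17,0.039,0],[-0.17,0.039,0],[-0.17,0.039,0],[-0.17,0.039,0],[-0.17,0.039,0],[-0.17,0.039,0],[-0.17,0.039,0],[-0.17,0.039,0],[-0.17,0.039,0],[-0.17,0.039,0]], hand=[1,1,1,1,1,1,1,1,1,1])

```text
clock: 7.45
eef_pos: [604.0, -34.7, 112.2]
eef_rot: [3.139, 0.791, 1.346]
wrist_force: [0.2, -0.2, 0.2]
finger_gap: 94.0
finger_force: 0.0
```

```bash
python3 look.py 3
```

```text
side 259 177
top 290 181
grasp [607.  -21.5 125.6] approach [-0.156 -0.693 -0.703] toolY [ 0.975 -0.221  0.002] [ 0.21  0.72  1.26 -0.7   1.56  0.59] 94.00788456827554 0.0 7.45
```

View pics/l3.png

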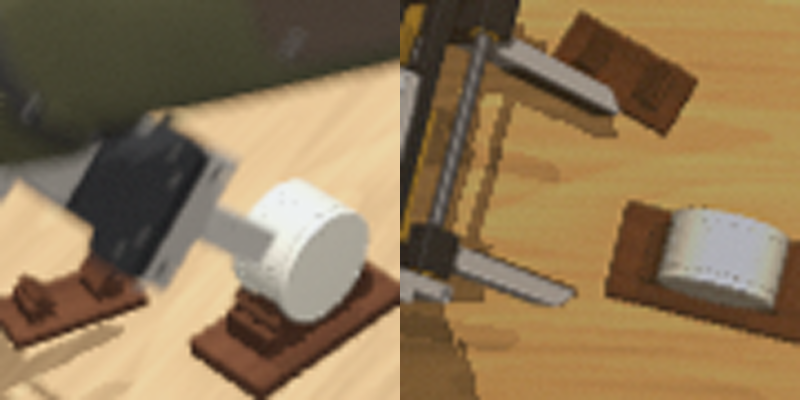

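The vase sits in the cradle with the open gripper above it on the +y side, and the fingers straddle it. Now I'll grip it.

Emit:
move_arm(dp=[[-8.3,-35,-35],[-8.3,-35,-35],[0,0,0],[0,0,0],[0,0,0],[0,0,0],[0,0,0],[0,0,0]], rotation=[[0,0,0],[0,0,0],[0,0,0],[0,0,0],[0,0,0],[0,0,0],[0,0,0],[0,0,0]], hand=[1,1,1,0,0,0,0,0], newtons=30)

```text
clock: 8.55
eef_pos: [587.0, -105.4, 41.5]
eef_rot: [-3.14, 0.785, 1.348]
wrist_force: [-0.3, 0.3, -0.2]
finger_gap: 47.2
finger_force: 0.0
```

Emit:
move_arm(dp=[[0,0,0],[0,0,0],[0,0,60],[0,0,60],[0,0,40],[0,0,0],[0,0,0],[0,0,0],[0,0,0],[0,0,0]], rotation=[[0,0,0],[0,0,0],[0,0,0],[0,0,0],[0.17,-0.039,0],[0.17,-0.039,0],[0.17,-0.039,0],[0.17,-0.039,0],[0.17,-0.039,0],[0.17,-0.039,0]], hand=[0,0,0,0,0,0,0,0,0,0])

```text
clock: 9.8
eef_pos: [587.0, -105.8, 202.1]
eef_rot: [3.139, -0.266, 1.348]
wrist_force: [-0.2, -0.3, -2.9]
finger_gap: 40.0
finger_force: 30.0
```

Emit:
move_arm(dp=[[1,5,0],[1,5,0],[1,5,0],[1,5,0],[1,5,0],[1,5,0],[1,2,0],[0,0,0]], rotation=[[0.17,-0.039,0],[0.17,-0.039,0],[0.17,-0.039,0],[0.17,-0.039,0],[0.17,-0.039,0],[0.17,-0.039,0],[0.17,-0.039,0],[0,0,0]], hand=[0,0,0,0,0,0,0,0])

```text
clock: 10.8
eef_pos: [593.3, -73.6, 198.2]
eef_rot: [-3.092, -1.483, 1.295]
wrist_force: [0.4, -0.4, -2.3]
finger_gap: 39.7
finger_force: 30.0
```

```bash
python3 look.py 4
```

```text
side 282 137
top 324 184
grasp [589.  -92.1 199.9] approach [ 0.223  0.971 -0.088] toolY [ 0.974 -0.225 -0.004] [-0.67  0.79  1.41  1.23  1.87 -0.69] 39.73356606515573 29.98949110507965 10.8
```

View pics/l4.png

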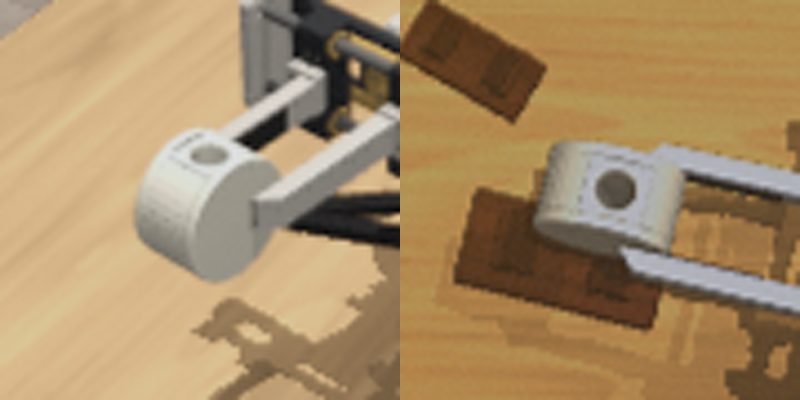

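The mouth is now on top (top view crop about 616,190; side view about 210,153). Next is the leftover angle, taken in each image relative to the vase's own outline.

```bash
cat > ang.py <<'E'
import sys
from h import *
from scipy.optimize import minimize_scalar
from scipy.ndimage import map_coordinates as mc
k=sys.argv[1]; g=np.array(eval(sys.argv[2])); n=np.array([.9745,-.2245,0]); u=np.array([.2245,.9745,0]); z=np.array([0,0,1.])
ph=np.linspace(-np.pi,np.pi,361)
def prof(th,w):
    d=ph-th; r=np.where(np.cos(d)>.88,30/np.cos(d),34.)
    return g+r[:,None]*(np.cos(ph)[:,None]*z+np.sin(ph)[:,None]*u)+w*n
def pj(c,P):
    q=P@np.array(c['R']).T+np.array(c['t']); return np.c_[c['fx']*q[:,0]/q[:,2]+c['cx'],c['fy']*q[:,1]/q[:,2]+c['cy']]
def mouth(c,th): 
    a=np.cos(th)*z+np.sin(th)*u; b=np.cross(n,a); t=ph[:,None]
    return pj(c,g+30*a+9*(np.cos(t)*n+np.sin(t)*b))
for nm in('side','top'):
    c=load(f'{nm}{k}.png'); lab=cv2.cvtColor(c['image'],cv2.COLOR_RGB2LAB).astype(float); b=cv2.GaussianBlur(lab[...,2],(0,0),.7); L=cv2.GaussianBlur(lab[...,0],(0,0),.7)
    H=cv2.convexHull(np.r_[pj(c,prof(0,-20)),pj(c,prof(0,20))].astype(np.float32))[:,0]
    H=np.r_[H,H[:1]]; s=np.r_[0,np.cumsum(np.linalg.norm(np.diff(H,axis=0),axis=1))]; t=np.linspace(0,s[-1],300)
    Q=np.c_[np.interp(t,s,H[:,0]),np.interp(t,s,H[:,1])]; m=Q.mean(0); N=np.gradient(Q,axis=0); N=np.c_[N[:,1],-N[:,0]]; N/=np.linalg.norm(N,axis=1)[:,None]+1e-9; N*=np.sign(((Q-m)*N).sum(1))[:,None]
    # exclude finger side (-u)
    fd=pj(c,(g-40*u)[None])[0]-pj(c,g[None])[0]; fd/=np.linalg.norm(fd); keep=((Q-m)@fd)<.3*np.ptp(Q@fd)/2
    Q,N=Q[keep],N[keep]
    def sc(dx,dy):
        o=np.array([dx,dy]); f=lambda e:mc(b,(Q+o+e*N)[:,::-1].T,order=1)
        return np.mean(np.clip(f(1.2)-f(-1.2),-5,25))
    gr=np.arange(-4,4.01,.2); S=np.array([[sc(x,y) for x in gr] for y in gr]); i,j=np.unravel_index(S.argmax(),S.shape); o=np.array([gr[j],gr[i]])
    # hole: best theta by darkness inside the mouth vs ring outside
    M0=mouth(c,0).mean(0)
    yy,xx=np.mgrid[0:420:1,0:560:1]
    x0,y0=np.round(M0+o).astype(int); P=np.array([(x,y) for y in np.arange(y0-12,y0+12.1,.5) for x in np.arange(x0-12,x0+12.1,.5)])
    V=mc(L,P[:,::-1].T,order=1)
    def d(th,e=(0,0)):
        C=(mouth(c,th)+o+e).astype(np.float32); ce=C.mean(0)
        A=C; B=(ce+(C-ce)*1.3).astype(np.float32)
        ia=np.array([cv2.pointPolygonTest(A.reshape(-1,1,2),(float(p[0]),float(p[1])),False)>0 for p in P]); ib=np.array([cv2.pointPolygonTest(B.reshape(-1,1,2),(float(p[0]),float(p[1])),False)>0 for p in P])&~ia
        return V[ia].mean()-V[ib].mean()
    T=np.radians(np.arange(-20,20.1,1)); D=[d(x) for x in T]; print(nm,'shift',o,S.max().round(1),'theta',np.degrees(T[np.argmin(D)]).round(1),min(D))
    im=c['image'][:,:,::-1].copy(); x,y=map(int,M0); cr=cv2.resize(im[y-25:y+45,x-35:x+35],(400,400),interpolation=2)
    for C,col in((H+o,(0,0,255)),(mouth(c,T[np.argmin(D)])+o,(0,255,0))): cv2.polylines(cr,[((C-[x-35,y-25]+.5)*400/70-.5).astype(int)],True,col)
    cv2.imwrite(f'pics/f_{nm}{k}.png',cr)
cv2.imwrite(f'pics/f{k}.png',np.hstack([cv2.imread(f'pics/f_{q}{k}.png') for q in('side','top')]))
E
python3 ang.py 4 "[589,-92.1,199.9]"
```

```text
side shift [ 0.8 -0.4] 17.0 theta 4.0 -29.658330082120727
top shift [ 1.  -0.2] 15.1 theta 1.0 -59.146381412335145
```

View pics/f4.png

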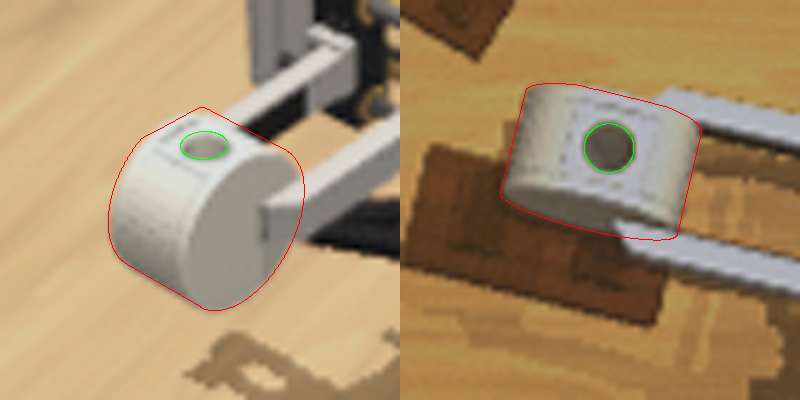

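Emit:
move_arm(dp=[[0,0,0],[0,0,0],[0,0,0],[0,0,0]], rotation=[[0.034,-0.008,0],[0,0,0],[0,0,0],[0,0,0]], hand=[0,0,0,0])

```text
clock: 11.4
eef_pos: [593.9, -73.6, 201.7]
eef_rot: [3.089, -1.516, 1.397]
wrist_force: [-0.3, -0.6, -2.8]
finger_gap: 39.9
finger_force: 30.0
```

```bash
python3 look.py 5; python3 ang.py 5 "[589,-92.1,199.2]"
```

```text
side 282 136
top 324 183
grasp [589.7 -92.1 202.8] approach [ 0.224  0.973 -0.055] toolY [ 0.975 -0.224  0.003] [-0.67  0.8   1.4   1.25  1.89 -0.7 ] 39.91383574479636 29.98975396156311 11.4
side shift [ 0.6 -1.8] 16.9 theta 4.0 -28.143723309109674
top shift [ 1.  -0.4] 15.1 theta -1.0 -57.01584076680727
```

```bash
python3 -c "
from cell import manip
print(manip.sign_off())"
```

```text
the job is handed in; nothing more can be done
None
```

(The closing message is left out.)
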